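# Put the grill tools away in the lidded utensil box

## Task

Put the grill tools away: lift the wooden lid off the grey utensil box by its knob and lay it flat, knob up, in the middle of the rubber mat; then lay every tool that is out (there may be a spatula, tongs, a brush and a fork) flat and the right way up in the box, each lengthwise in a compartment of its own and about centred there: the spatula in the wide one, the tongs in the crosswise one, the brush and the fork in the two narrow ones, whichever way you like. Once all are in, put the lid back so that it sits fully down on the box, and leave the glass jar standing upright on the table.

Things in the scene. Friction and masses are not known exactly. Their poses are not given: they have to be found in the camera images.
- box: Grey open utensil box, fixed, 268 (x) by 252 (y) by 50 mm high; outer walls 4 mm, floor 5 mm thick. Origin: centre of the underside. Partitions 4 mm thick, tops 30 mm above the underside, make three compartments along x, side by side, and one crosswise along y at the +x end. Lid on at the start. Stands left or right (mat on the other side), turned up to 0.2 rad.
- wide (a point): Centre of the floor (5 mm above the underside) of the wide lengthwise compartment, 180 mm along x by 96 mm. Axes as the box's.
- narrow_outer (a point): Centre of the floor of the narrow lengthwise compartment beside the outer wall, 180 mm along x by 70 mm. Axes as the box's.
- narrow_middle (a point): Centre of the floor of the narrow lengthwise compartment in the middle, 180 mm along x by 70 mm. Axes as the box's.
- cross (a point): Centre of the floor of the crosswise compartment, 244 mm along y by 76 mm along x. Axes as the box's.
- lid: Loose wooden lid, 282 (x) by 266 (y) by 12 mm, 0.3 to 0.55 kg. Origin: centre of the board's underside. Central bar knob: 60 mm along x, 26 mm wide (y), from 12 to 52 mm above the origin. Four rails 8 mm deep underneath fit inside the box rim with 5 mm play. Closed: origin 50 mm above the box's underside, x along the box's x (either way round). On the mat: origin 8 mm above it.
- mat: Black rubber mat, 310 by 290 by 6 mm, fixed on the table, turned up to 0.2 rad. Origin: centre of the underside.
- spatula: Wooden spatula, 155 mm long: handle 20 mm wide and 18 mm high from x = -77 to 17 mm, blade 74 mm wide and 6 mm thick from x = 11 to 77 mm. Grip the handle near x = -10 mm. Origin: underside, mid-length; x along it to the working end, z up. Starts flat on the table, within 0.2 rad of world x. May be absent. Too wide for the narrow compartments.
- tongs: Steel serving tongs, locked shut and rigid, 190 mm long; two parallel arms 16 mm high, 26 mm over both, tips 32 mm wide. Grip across both arms near x = 0. Origin: underside, mid-length; x along it to the working end, z up. Starts flat on the table, within 0.2 rad of world x. May be absent. Long enough to fit only the crosswise compartment.
- brush: Wooden grill brush, 150 mm long: handle 20 mm wide and 18 mm high from x = -75 to 23 mm, head 40 mm wide and 24 mm high from x = 20 to 75 mm, dark bristles down. Grip the handle near x = -5 mm. Origin: underside, mid-length; x along it to the working end, z up. Starts flat on the table, within 0.2 rad of world x. May be absent.
- fork: Two-pronged grill fork, 155 mm long: dark wooden handle 20 mm wide and 18 mm high from x = -77 to 19 mm, steel shank and prongs (32 mm wide) from x = 18 to 77 mm. Grip the handle near x = -15 mm. Origin: underside, mid-length; x along it to the working end, z up. Starts flat on the table, within 0.2 rad of world x. May be absent.
- jar: Squat glass jar with a steel lid and rubber seal, 68 mm diameter, 72 mm high, standing among the tools; origin: centre of its underside. Not part of the job.
Things that resemble listed ones, but are neither listed nor needed, are in the scene too. Several things have the shape of the spatula; the one meant has the colours described above.

How it is judged:
By the outcome, as a careful person would: the job done as asked, in the order asked, and still so for the second after the job is handed in, with the robot touching nothing.
Of spatula, tongs, brush, fork only 2 to 4 are there at a start; the rules pass over those that are not, and their reading is None.
At some moment in a run one of spatula, tongs, brush, fork may be knocked a few centimetres aside while the robot is not near it.
Once in a run the grip may slacken for a moment while it holds something.
It also fails if it takes over 210 s, if anything falls off the work surface, if the arm or the gripper's body presses on something with over 40 N, if the wrist force passes 120 N, or if a joint passes its speed limit or range.

## Robot

A 6-joint arm with a two-finger parallel gripper is mounted at the origin on the work surface. World frame = base frame: x ahead of the robot, y to its left, z up, the work surface at z = 0. Lengths are in m, angles in degrees, forces in N, time in s.
With the tool pointing down it reaches from about 0.35 to 0.875 m from the base axis. Payload 4.2 kg.
Tool frame: the origin (TCP) lies on the mounting face of the last link; the fingertips stand 182 mm ahead of it and the grasp point (between the pads) lies 164 mm ahead of it (r.tcp_to_grasp is the distance from the TCP to the grasp point, in m); z points along the fingers, y is the line along which they close (so a half turn about z gives the same grasp; the last joint's range is limited). The gripper opens to 87 mm and grips with 3 to 60 N. Pads are 19 mm wide; open, the fingers measure 117 mm over their backs; the gripper's body (75 mm by 190 mm) begins 51 mm behind the grasp point.
Start: joints at [-49.469, 22.042, 0.453, 0, -68.411, -14.817], TCP at [0.271, -0.563, 0.405] pointing down, gripper open.
Joint ranges: [-179.83, 179.83], [-69.29, 118.12], [-61.27, 80.66], [-181.25, 117.63], [-171.15, -9.14], [-177.46, 177.46]. Speed limits (degrees/s): [159.86, 159.86, 180, 180, 180, 180].

## Interface

Orientations are given as a 3x3 rotation matrix whose columns are the frame's x, y, z axes.
In Python, from station import sense, eyes, r gives the robot as it stands.
- The arm moves only by the tool jog_arm, never from a script. Its argument "increments" is a list of rows, each a list of 4 numbers: the shift along the tool's x, y, z normalised to -1 to 1, where 1 is 0.02 m, then the turn about the tool's z normalised to -1 to 1, where 1 is 0.08 rad. A call has 1 to 10 rows; each row shifts and turns the commanded pose from where the row before left it, along the tool's axes as they then stand; what a row does not reach is not made up. A row lasts 1/10 s, in which the tool goes at most 50 mm and 8.59 degrees, less where a joint would pass 70% of its speed; a pose out of reach is approached as far as the arm can. A call with a number of a shift or a turn outside -1 to 1 is refused whole. A call with a gripper value outside its range is refused whole. "grip" is the finger opening in mm, from 0 to 87, set as the call begins (left out, the last holds). The fingers move at their own pace and stop on an object; the grip force is fixed at half the most. Time passes only in rows, so rows that do not move let the fingers close. It gives the time, the measured TCP pose, the force, the opening and the grip force at its end, in the units of the state.
- sense(): the state, without advancing time (a new reading comes with each control period).
- eyes.capture(name): name is "side" or "top"; returns the picture (384x512x3 uint8, blue, green, red); there is no depth.
- eyes.get_calibration(name): a dict with "camera_matrix" (3x3 intrinsics, pixels), "R" (3x3) and "t" (3): a world point X has camera coordinates R X + t. Camera axes: x right, y down, z forward; pixel columns grow to the right and rows downward; lengths in m; the calibration is good to about 2 mm. A picture is of the moment at which its call begins. get_calibration takes no time and is no camera call.
- r.finish_job(): hands the job in; it is judged then, once.
Trained networks look in the newest picture that a camera, given by its name, has taken for a name from the list of things; names that differ only in an ending like _2 or _b are one class to them, and where a whole thing is asked for, a point or a joint stands for the part that bears it (a point fixed in the world has none). Each returns a list of dicts, best first, with "conf" (0 to 1); they miss things now and then, are a little off and sometimes report something else, mostly with a low value. They report only what shows in the picture. A call takes as long as a camera call. They do not tell look-alikes from the thing itself.
- eyes.spot_in(camera, name): "centre" ([x, y, z] in m, in world coordinates, good to about 4 mm: the middle of the surface that is visible of it).
- eyes.outline_of(camera, name): "mask" (384x512 bool, what is visible of it).
The state is a dict: "time_s": time; "joints": joint angles; "joint_velocities": joint speeds; "effort": joint torques, N m; "tcp_pos": TCP position; "ee_rot": TCP orientation; "wrist_force": force on the tool from outside, world axes, zero at the start; "moment": the same for the moment, N m; "gripper_width": opening from 0.0 (shut) to 1.0 (fully open); "gripper_force": force on a finger pad.
Only numpy, scipy, OpenCV 4.12 (cv2) and the standard library are available. Lean on these libraries where they do the work, as an engineer would, in place of code of your own. Each camera call takes 0.05 s, during which the arm holds its last target. There are 200 camera calls.

## Working session

There is one attempt and no reset: what is moved stays moved. The work goes in short steps, Python scripts to look and compute and a tool call to move; the robot and the scene stay as the last step left them, time stands still between calls to the robot, and variables do not carry over. Pictures are saved under pics/ and viewed, at most 14 in all, crops included, and the job is handed in when it is done.

Besides the shell and the picture viewer there is one more tool, called after "Call:" as name(argument=value, ...) on one line, values as JSON. jog_arm: Moves the arm, as the interface text tells. Its arguments: {"type":"object","properties":{"increments":{"type":"array"},"grip":{"type":"number"}},"required":["increments"]}

```bash
ls; mkdir -p pics; cat > h.py <<'E'
import numpy as np, cv2
from station import sense, eyes, r
def cal(n):
    c=eyes.get_calibration(n); return np.array(c["camera_matrix"]),np.array(c["R"]),np.array(c["t"])
def ray(n,uv,z):
    K,R,t=cal(n); d=R.T@np.linalg.inv(K)@np.array([uv[0],uv[1],1.]); o=-R.T@t
    return o+d*(z-o[2])/d[2]
def proj(n,X):
    K,R,t=cal(n); p=K@(R@np.array(X)+t); return p[:2]/p[2]
E
python3 - <<'E'
from h import *
for n in("top","side"):
    cv2.imwrite(f"pics/{n}0.png",eyes.capture(n))
    K,R,t=cal(n); print(n,K.round(0).tolist(),(-R.T@t).round(3),R.round(2).tolist())
    for k in "box lid mat spatula tongs brush fork jar".split():
        for d in eyes.spot_in(n,k): print(k,np.round(d["centre"],3),round(d["conf"],2),proj(n,d["centre"]).round())
s=sense(); print({k:np.round(s[k],3).tolist() for k in s})
E
```

```text
pics
top [[437.0, 0.0, 263.0], [0.0, 437.0, 192.0], [0.0, 0.0, 1.0]] [ 0.285 -0.002  1.352] [[0.03, -1.0, 0.01], [-0.99, -0.03, -0.12], [0.12, -0.0, -0.99]]
lid [0.478 0.298 0.058] 0.86 [161. 175.]
lid [ 0.659 -0.124  0.015] 0.23 [302. 124.]
mat [ 0.463 -0.298  0.006] 0.75 [357. 188.]
spatula [ 0.188 -0.342  0.005] 0.79 [371. 278.]
spatula [ 0.48 -0.06  0.01] 0.69 [280. 180.]
spatula [0.207 0.334 0.006] 0.68 [148. 265.]
fork [ 0.657 -0.122  0.017] 0.58 [301. 124.]
jar [0.662 0.112 0.07 ] 0.86 [225. 116.]
side [[456.0, 0.0, 262.0], [0.0, 456.0, 189.0], [0.0, 0.0, 1.0]] [-0.029  1.044  0.72 ] [[-0.91, -0.4, 0.02], [-0.21, 0.43, -0.88], [0.34, -0.81, -0.48]]
box [0.395 0.421 0.024] 0.74 [190. 306.]
lid [0.464 0.334 0.066] 0.73 [184. 260.]
mat [ 0.461 -0.277  0.006] 0.91 [281. 175.]
spatula [ 0.469 -0.053  0.009] 0.86 [252. 204.]
spatula [0.2   0.341 0.006] 0.77 [288. 316.]
fork [ 0.661 -0.122  0.014] 0.65 [208. 180.]
jar [0.657 0.138 0.062] 0.84 [163. 203.]
jar [ 0.458 -0.276  0.007] 0.44 [282. 175.]
{'time_s': 0.9, 'joints': [-49.469, 22.04, 0.453, -0.001, -68.413, -14.818], 'joint_velocities': [0.039, 0.065, 0.021, -0.014, -0.048, -0.024], 'effort': [0.0, -39.045, 18.762, 4.224, 0.016, -0.0], 'tcp_pos': [0.271, -0.563, 0.405], 'ee_rot': [[-0.901, -0.434, 0.0], [-0.434, 0.901, 0.0], [-0.0, 0.0, -1.0]], 'wrist_force': [0.33, 0.147, -0.538], 'moment': [0.003, -0.037, 0.003], 'gripper_force': 0.0, 'gripper_width': 1.002}
```

View pics/top0.png

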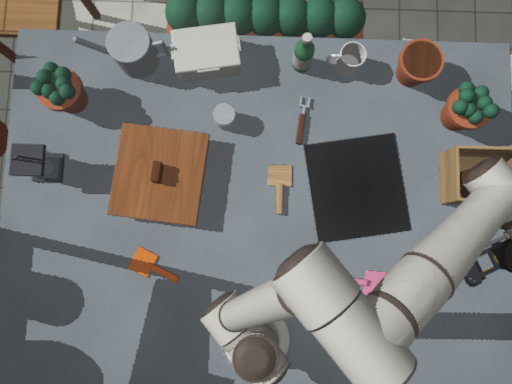

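View pics/side0.png

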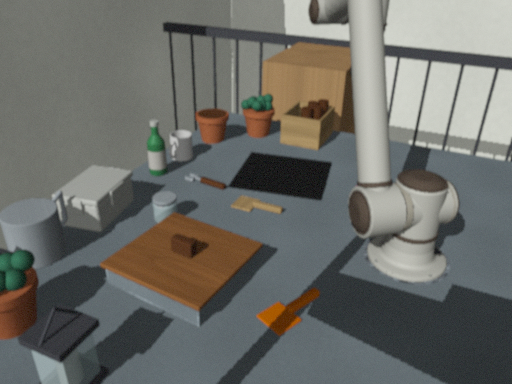

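The top view shows the lid and box at (160,175), the mat at (357,188) and the jar at (225,116). Candidates for the spatula are wooden (280,187), orange (150,265) and pink (371,283). I choose the wooden one. The fork is at (302,120), and neither tongs nor a brush are visible so far.

```bash
cat >> h.py <<'E'
def plane(n,pts,z): return np.array([ray(n,p,z)[:2] for p in pts])
def rect(n,mask,z):
    c=max(cv2.findContours(mask.astype(np.uint8),cv2.RETR_EXTERNAL,cv2.CHAIN_APPROX_NONE)[0],key=cv2.contourArea)[:,0]
    w=plane(n,c,z); b=cv2.boxPoints(cv2.minAreaRect((w*1000).astype(np.float32)))/1000
    c=b.mean(0); e=[b[1]-b[0],b[2]-b[1]]
    e=[v if v[0]>0 else -v for v in e]; v=max(e,key=lambda v:abs(v[0])); o=min(e,key=lambda v:abs(v[0]))
    return c,np.arctan2(v[1],v[0]),np.hypot(*v),np.hypot(*o)
def rects(n,k,z):
    for d in eyes.outline_of(n,k):
        c,a,l,w=rect(n,d["mask"],z); print(n,k,round(d["conf"],2),"c",c.round(3),"yaw",round(a,3),"size",round(l,3),round(w,3))
E
python3 - <<'E'
from h import *
im=eyes.capture("top"); eyes.capture("side")
for n in("top","side"):
    for k,z in dict(lid=.062,mat=.006,spatula=.01,fork=.014,brush=.02,tongs=.016).items(): rects(n,k,z)
cv2.imwrite("pics/crop.png",cv2.resize(im[80:230,240:440],None,fx=4,fy=4,interpolation=cv2.INTER_CUBIC))
E
```

```text
top lid 0.81 c [0.483 0.303] yaw -0.101 size 0.282 0.269
top mat 0.9 c [ 0.467 -0.299] yaw 0.164 size 0.315 0.294
top spatula 0.94 c [ 0.454 -0.058] yaw 0.02 size 0.153 0.071
top spatula 0.89 c [0.201 0.31 ] yaw -0.427 size 0.074 0.156
top spatula 0.79 c [ 0.188 -0.344] yaw -0.931 size 0.092 0.059
top fork 0.68 c [ 0.664 -0.127] yaw -0.067 size 0.129 0.029
top tongs 0.35 c [0.676 0.118] yaw 0.035 size 0.084 0.069
side mat 0.93 c [ 0.464 -0.299] yaw 0.164 size 0.313 0.313
side spatula 0.93 c [0.193 0.315] yaw 1.096 size 0.164 0.076
side spatula 0.63 c [ 0.453 -0.045] yaw -0.116 size 0.15 0.079
side fork 0.61 c [ 0.661 -0.118] yaw -0.07 size 0.155 0.054
```

View pics/crop.png

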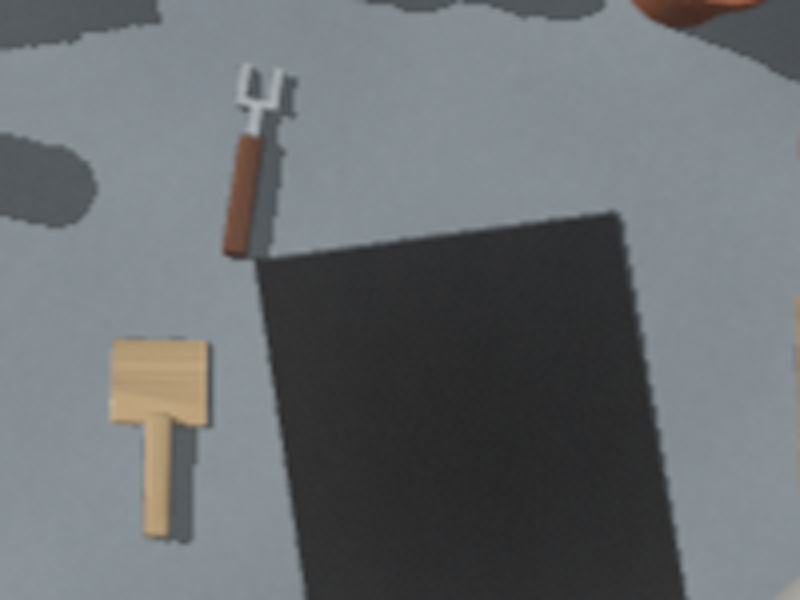

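The crop confirms the choice: a wooden spatula with its blade toward +x, at about top pixel (280,187). The fork also has its prongs toward +x. Now the move to the lid knob.

Call:
jog_arm(increments=[[0,0,0,0.98],[0,0,0,0.98],[0,0,0,0.98],[0,0,0,0.98],[0,0,0,0.98],[0,0,0,0.98],[0,0,0,0.98],[0,0,0,0]], grip=70)

```text
time_s: 2.4
tcp_pos: [0.2712, -0.5631, 0.4048]
ee_rot: [[-0.995, 0.1, 0.0], [0.1, 0.995, -0.0], [-0.0, -0.0, -1.0]]
wrist_force: [0.1, -0.4, -0.2]
gripper_width: 0.804
gripper_force: 0.0
```

Call:
jog_arm(increments=[[-0.6,0.98,0,0],[-0.6,0.98,0,0],[-0.6,0.98,0,0],[-0.6,0.98,0,0],[-0.6,0.98,0,0],[-0.6,0.98,0,0],[-0.6,0.98,0,0],[-0.6,0.98,0,0],[-0.6,0.98,0,0],[-0.6,0.98,0,0]])

```text
time_s: 3.4
tcp_pos: [0.4107, -0.3792, 0.4049]
ee_rot: [[-0.995, 0.098, 0.0], [0.098, 0.995, -0.0], [-0.0, -0.0, -1.0]]
wrist_force: [0.1, 0.3, 0.3]
gripper_width: 0.805
gripper_force: 0.0
```

Call:
jog_arm(increments=[[0,0.98,0,0],[0,0.98,0,0],[0,0.98,0,0],[0,0.98,0,0],[0,0.98,0,0],[0,0.98,0,0],[0,0.98,0,0],[0,0.98,0,0],[0,0.98,0,0],[0,0.98,0,0]])

```text
time_s: 4.4
tcp_pos: [0.4297, -0.1842, 0.405]
ee_rot: [[-0.995, 0.098, 0.001], [0.098, 0.995, -0.0], [-0.001, -0.0, -1.0]]
wrist_force: [0.5, -0.3, -0.2]
gripper_width: 0.809
gripper_force: 0.0
```

Call:
jog_arm(increments=[[0,0.98,0,0],[0,0.98,0,0],[0,0.98,0,0],[0,0.98,0,0],[0,0.98,0,0],[0,0.98,0,0],[0,0.98,0,0],[0,0.98,0,0],[0,0.98,0,0],[0,0.98,0,0]])

```text
time_s: 5.4
tcp_pos: [0.4492, 0.0108, 0.405]
ee_rot: [[-0.995, 0.098, 0.001], [0.098, 0.995, 0.0], [-0.001, 0.0, -1.0]]
wrist_force: [-0.3, 0.0, 0.1]
gripper_width: 0.803
gripper_force: 0.0
```

Call:
jog_arm(increments=[[0,0.98,0,0],[0,0.98,0,0],[0,0.98,0,0],[0,0.98,0,0],[0,0.98,0,0],[0,0.98,0,0],[0,0.98,0,0],[0,0.98,0,0],[0,0.98,0,0],[0,0.98,0,0]])

```text
time_s: 6.4
tcp_pos: [0.4689, 0.2061, 0.4049]
ee_rot: [[-0.995, 0.099, 0.0], [0.099, 0.995, 0.0], [-0.0, 0.0, -1.0]]
wrist_force: [-0.0, 0.4, 0.2]
gripper_width: 0.805
gripper_force: 0.0
```

```bash
cat >> h.py <<'E'
def go(x,y,gz,yaw):
    """units: turn first, then shift in the turned tool frame; gz = grasp-point height"""
    s=sense(); R=np.array(s["ee_rot"]); a=np.arctan2(R[1,0],R[0,0]); t=yaw+np.pi
    d=(t-a+np.pi)%(2*np.pi)-np.pi
    D=np.array([x,y,gz+r.tcp_to_grasp])-np.array(s["tcp_pos"]); 
    print("turn",round(-d/.08,2),"shift",np.round([(D@[np.cos(t),np.sin(t),0])/.02,(D@[np.sin(t),-np.cos(t),0])/.02,-D[2]/.02],2))
E
python3 - <<'E'
from h import *
im=eyes.capture("top"); cv2.imwrite("pics/top1.png",im)
for k,z in dict(spatula=.01,fork=.014,brush=.02,tongs=.016).items(): rects("top",k,z)
b=cv2.imread("pics/top0.png"); g=b[120:230,105:215].sum(2)
m=(g<150).astype(np.uint8); n,l,s,c=cv2.connectedComponentsWithStats(m)
for i in range(1,n):
    if s[i,4]>25: print(s[i],c[i]+[105,120],ray("top",c[i]+[105,120],.1).round(3))
print("knob expected px",proj("top",[.483,.303,.102]),proj("top",[.483,.303,.062]))
cv2.imwrite("pics/k.png",cv2.resize(b[115:235,100:220],None,fx=5,fy=5,interpolation=cv2.INTER_NEAREST))
go(.483,.303,.087,-.101)
E
```

```text
top spatula 0.88 c [ 0.452 -0.058] yaw 0.026 size 0.15 0.071
top spatula 0.69 c [ 0.178 -0.312] yaw -0.096 size 0.074 0.154
top spatula 0.59 c [0.181 0.258] yaw 0.97 size 0.045 0.018
top fork 0.58 c [ 0.672 -0.127] yaw -0.062 size 0.153 0.036
top tongs 0.56 c [0.676 0.118] yaw 0.041 size 0.084 0.069
[50 44  8 19 53] [160.0754717  173.98113208] [0.474 0.292 0.1  ]
knob expected px [156.13775221 170.67633407] [159.29334142 172.87309016]
turn 0.02 shift [-0.21  4.95  7.7 ]
```

View pics/top1.png

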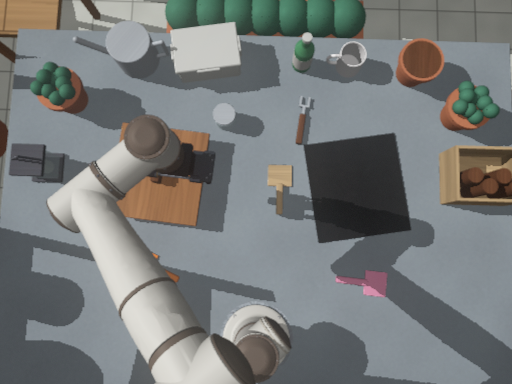

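View pics/k.png

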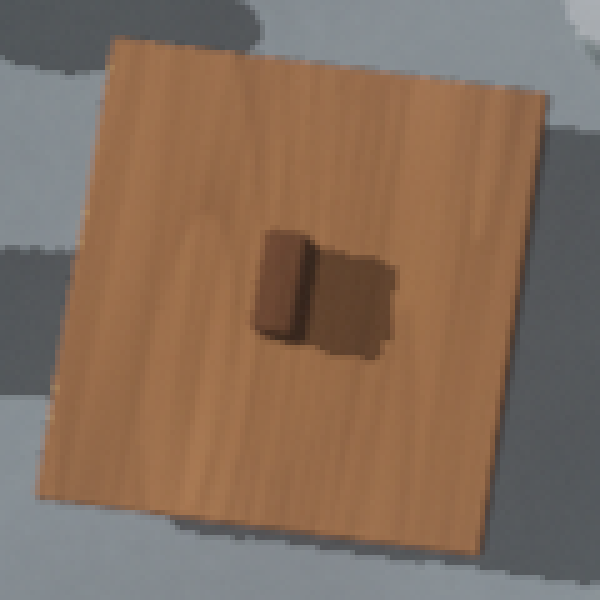

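Only the spatula and fork are out: the newly uncovered ground holds nothing but the pink look-alike at (362,283). The knob's top centre, at about (156.4,171.2), matches the projected (156.1,170.7), so I descend.

Call:
jog_arm(increments=[[-0.04,0.99,0.6,0],[-0.04,0.99,0.6,0],[-0.04,0.99,0.6,0],[-0.04,0.99,0.6,0],[-0.04,0.99,0.6,0],[0,0,0.94,0],[0,0,0.94,0],[0,0,0.94,0],[0,0,0.94,0],[0,0,0.94,0]], grip=70)

```text
time_s: 7.65
tcp_pos: [0.4825, 0.3039, 0.2486]
ee_rot: [[-0.995, 0.1, -0.001], [0.1, 0.995, -0.001], [0.001, -0.001, -1.0]]
wrist_force: [0.2, -0.1, -0.2]
gripper_width: 0.808
gripper_force: 0.0
```

Call:
jog_arm(increments=[[0,0,0,0],[0,0,0,0],[0,0,0,0],[0,0,0,0],[0,0,0,0],[0,0,0,0],[0,0,0,0],[0,0,0,0]], grip=10)

```text
time_s: 8.45
tcp_pos: [0.4828, 0.3034, 0.2513]
ee_rot: [[-0.995, 0.1, 0.001], [0.1, 0.995, 0.001], [-0.001, 0.001, -1.0]]
wrist_force: [-1.1, 1.2, 2.3]
gripper_width: 0.293
gripper_force: 30.0
```

Call:
jog_arm(increments=[[0,0,-0.3,0],[0,0,-0.5,0],[0,0,-0.5,0],[0,0,-0.5,0],[0,0,-0.5,0],[0,0,-0.7,0],[0,0,-0.7,0],[0,0,-0.7,0],[0,0,-0.7,0],[0,0,0,0]])

```text
time_s: 9.45
tcp_pos: [0.4831, 0.3034, 0.3556]
ee_rot: [[-0.995, 0.099, 0.004], [0.099, 0.995, 0.004], [-0.004, 0.004, -1.0]]
wrist_force: [1.1, -0.4, -4.5]
gripper_width: 0.296
gripper_force: 30.0
```

```bash
python3 -c "
from h import *
go(.465,-.299,.0515,.164)"
```

```text
turn -3.3 shift [  5.81 -29.57   7.03]
```

Call:
jog_arm(increments=[[0,0,0,-0.33],[0,0,0,-0.33],[0,0,0,-0.33],[0,0,0,-0.33],[0,0,0,-0.33],[0,0,0,-0.33],[0,0,0,-0.33],[0,0,0,-0.33],[0,0,0,-0.33],[0,0,0,-0.33]])

```text
time_s: 10.45
tcp_pos: [0.4827, 0.3031, 0.3528]
ee_rot: [[-0.986, -0.165, 0.0], [-0.165, 0.986, 0.0], [-0.0, 0.0, -1.0]]
wrist_force: [0.0, 0.4, -5.3]
gripper_width: 0.295
gripper_force: 30.0
```

Call:
jog_arm(increments=[[0.08,-0.4,0,0],[0.12,-0.6,0,0],[0.15,-0.77,0,0],[0.15,-0.77,0,0],[0.15,-0.77,0,0],[0.15,-0.77,0,0],[0.15,-0.77,0,0],[0.15,-0.77,0,0],[0.15,-0.77,0,0],[0.15,-0.77,0,0]])

```text
time_s: 11.45
tcp_pos: [0.4784, 0.156, 0.3528]
ee_rot: [[-0.987, -0.163, 0.0], [-0.163, 0.987, 0.0], [-0.0, 0.0, -1.0]]
wrist_force: [0.5, -0.1, -4.7]
gripper_width: 0.295
gripper_force: 30.0
```

Call:
jog_arm(increments=[[0.15,-0.77,0,0],[0.15,-0.77,0,0],[0.15,-0.77,0,0],[0.15,-0.77,0,0],[0.15,-0.77,0,0],[0.15,-0.77,0,0],[0.15,-0.77,0,0],[0.15,-0.77,0,0],[0.15,-0.77,0,0],[0.15,-0.77,0,0]])

```text
time_s: 12.45
tcp_pos: [0.4739, -0.0008, 0.3528]
ee_rot: [[-0.987, -0.163, 0.0], [-0.163, 0.987, 0.0], [-0.0, 0.0, -1.0]]
wrist_force: [-0.3, -0.0, -4.4]
gripper_width: 0.297
gripper_force: 30.0
```

Call:
jog_arm(increments=[[0.15,-0.77,0,0],[0.15,-0.77,0,0],[0.15,-0.77,0,0],[0.15,-0.77,0,0],[0.15,-0.77,0,0],[0.15,-0.77,0,0],[0.15,-0.77,0,0],[0.15,-0.77,0,0],[0.15,-0.77,0,0],[0.15,-0.77,0,0]])

```text
time_s: 13.45
tcp_pos: [0.4692, -0.1576, 0.3527]
ee_rot: [[-0.987, -0.163, -0.0], [-0.163, 0.987, -0.0], [0.0, -0.0, -1.0]]
wrist_force: [0.9, -0.2, -4.9]
gripper_width: 0.299
gripper_force: 30.0
```

Call:
jog_arm(increments=[[0.15,-0.77,0,0],[0.15,-0.77,0,0],[0.15,-0.77,0,0],[0.15,-0.77,0,0],[0.15,-0.77,0,0],[0.15,-0.77,0,0],[0.15,-0.77,0,0],[0.15,-0.77,0,0],[0.1,-0.5,0,0],[0,0,0,0]])

```text
time_s: 14.45
tcp_pos: [0.4655, -0.2933, 0.3525]
ee_rot: [[-0.987, -0.162, -0.0], [-0.162, 0.987, -0.0], [0.0, -0.0, -1.0]]
wrist_force: [-0.5, -0.3, -4.6]
gripper_width: 0.294
gripper_force: 30.0
```

```bash
python3 - <<'E'
from h import *
go(.465,-.299,.0515,.164)
s=sense();print(s["gripper_width"],s["gripper_force"],s["tcp_pos"])
im=eyes.capture("top"); s2=eyes.capture("side"); cv2.imwrite("pics/p2.png",np.hstack([im[60:290,60:460],s2[80:310,60:460]]))
rects("top","lid",.154+.012); rects("top","box",.05); rects("top","jar",.06)
E
```

```text
turn -0.02 shift [ 0.07 -0.28  6.88]
0.2940332575688092 29.997010426595807 [ 0.46545765 -0.29332116  0.35252123]
top lid 0.64 c [ 0.386 -0.32 ] yaw 0.118 size 0.125 0.241
top box 0.7 c [0.481 0.302] yaw -0.11 size 0.27 0.259
top jar 0.89 c [0.664 0.114] yaw 0.041 size 0.081 0.067
```

View pics/p2.png

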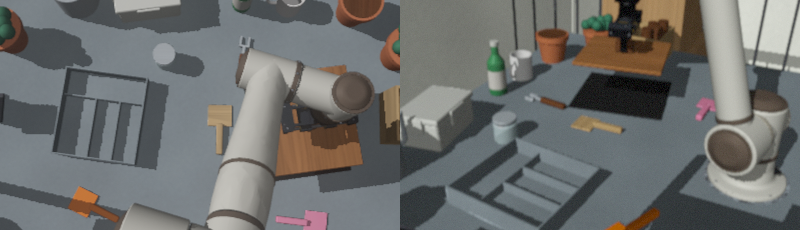

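The lid hangs level over the mat. The open box at left (crop x 55-148) has its crosswise compartment toward +x. I lower the lid.

Call:
jog_arm(increments=[[0.07,-0.28,0.9,0],[0,0,0.9,0],[0,0,0.9,0],[0,0,0.9,0],[0,0,0.9,0],[0,0,0.9,0],[0,0,0.5,0],[0,0,0.4,0],[0,0,0.3,0],[0,0,0.2,0]])

```text
time_s: 15.7
tcp_pos: [0.4655, -0.2978, 0.2168]
ee_rot: [[-0.987, -0.164, 0.001], [-0.164, 0.987, -0.0], [-0.001, -0.0, -1.0]]
wrist_force: [0.2, -0.3, -3.8]
gripper_width: 0.295
gripper_force: 30.0
```

Call:
jog_arm(increments=[[0,0,0,0],[0,0,0,0],[0,0,0,0]])

```text
time_s: 16.0
tcp_pos: [0.4654, -0.2979, 0.2173]
ee_rot: [[-0.987, -0.163, 0.001], [-0.163, 0.987, -0.0], [-0.001, -0.001, -1.0]]
wrist_force: [0.0, 0.6, -4.9]
gripper_width: 0.292
gripper_force: 30.0
```

Call:
jog_arm(increments=[[0,0,0.1,0],[0,0,0.05,0],[0,0,0,0],[0,0,0,0]])

```text
time_s: 16.4
tcp_pos: [0.4655, -0.2979, 0.2153]
ee_rot: [[-0.986, -0.164, 0.001], [-0.164, 0.986, -0.001], [-0.001, -0.001, -1.0]]
wrist_force: [-2.1, 2.6, 6.9]
gripper_width: 0.294
gripper_force: 30.0
```

Call:
jog_arm(increments=[[0,0,0,0],[0,0,0,0],[0,0,0,0],[0,0,0,0],[0,0,0,0],[0,0,0,0]], grip=65)

```text
time_s: 17.0
tcp_pos: [0.4653, -0.2978, 0.2136]
ee_rot: [[-0.987, -0.163, -0.0], [-0.163, 0.987, -0.0], [0.0, 0.0, -1.0]]
wrist_force: [0.1, 0.1, 0.3]
gripper_width: 0.715
gripper_force: 0.0
```

Call:
jog_arm(increments=[[0,0,-0.8,0],[0,0,-1,0],[0,0,-1,0],[0,0,-1,0],[0,0,-1,0],[0,0,-1,0],[0,0,-1,0],[0,0,-1,0],[0,0,0,0]])

```text
time_s: 17.9
tcp_pos: [0.4658, -0.2981, 0.3728]
ee_rot: [[-0.986, -0.164, 0.006], [-0.164, 0.986, -0.003], [-0.005, -0.004, -1.0]]
wrist_force: [-0.2, -0.2, 0.9]
gripper_width: 0.752
gripper_force: 0.0
```

```bash
python3 - <<'E'
from h import *
im=eyes.capture("top"); cv2.imwrite("pics/box.png",cv2.resize(im[90:230,90:320],None,fx=3,fy=3,interpolation=cv2.INTER_CUBIC))
b=im[100:230,95:215]
np.set_printoptions(linewidth=250)
c=np.array([.482,.302]);a=-.105
ux=np.array([np.cos(a),np.sin(a)]);uy=np.array([-ux[1],ux[0]])
# intensity profile across box y at x=-60 and across x, on plane z=.03
g=cv2.GaussianBlur(im,(3,3),0).sum(2)
for zz,lab in((.03,"y"),(.03,"x")):
    v=[]
    for s in np.arange(-.14,.141,.004):
        q=c+(ux*-.04+uy*s if lab=="y" else ux*s+uy*.0)
        p=proj("top",[*q,zz]); v.append(int(g[int(round(p[1])),int(round(p[0]))]))
    print(lab,[(int(x*1000),y) for x,y in zip(np.arange(-.14,.141,.004),v)])
for k,z in dict(box=.05,spatula=.01,fork=.014).items(): rects("top",k,z)
for d in (eyes.spot_in("top","wide"),eyes.spot_in("top","cross")): print(d)
E
```

```text
y [(-140, 238), (-136, 238), (-132, 239), (-128, 227), (-124, 187), (-120, 245), (-115, 332), (-111, 394), (-107, 396), (-103, 396), (-99, 394), (-95, 395), (-91, 396), (-87, 396), (-83, 328), (-79, 268), (-75, 245), (-71, 243), (-67, 244), (-63, 245), (-59, 244), (-55, 230), (-51, 212), (-47, 247), (-43, 381), (-39, 390), (-35, 392), (-31, 392), (-27, 391), (-23, 390), (-19, 390), (-15, 384), (-11, 352), (-7, 296), (-3, 237), (0, 237), (4, 237), (8, 237), (12, 239), (16, 235), (20, 193), (24, 232), (28, 319), (32, 387), (36, 384), (40, 383), (44, 384), (48, 385), (52, 384), (56, 384), (60, 318), (64, 259), (68, 238), (72, 236), (76, 236), (80, 236), (84, 236), (88, 236), (92, 236), (96, 237), (100, 235), (104, 235), (108, 236), (112, 231), (116, 208), (120, 175), (124, 150), (128, 174), (132, 246), (136, 306), (140, 251)]
x [(-140, 268), (-136, 287), (-132, 320), (-128, 250), (-124, 242), (-120, 244), (-115, 244), (-111, 241), (-107, 240), (-103, 240), (-99, 239), (-95, 238), (-91, 238), (-87, 237), (-83, 238), (-79, 239), (-75, 239), (-71, 238), (-67, 239), (-63, 239), (-59, 237), 
[... 329 characters left out ...]
60, 394), (64, 396), (68, 396), (72, 398), (76, 398), (80, 397), (84, 394), (88, 393), (92, 393), (96, 390), (100, 392), (104, 393), (108, 393), (112, 393), (116, 381), (120, 326), (124, 184), (128, 188), (132, 261), (136, 346), (140, 387)]
top box 0.84 c [0.482 0.302] yaw -0.111 size 0.272 0.261
top spatula 0.88 c [ 0.453 -0.057] yaw 0.02 size 0.153 0.074
top spatula 0.82 c [ 0.178 -0.312] yaw -0.095 size 0.073 0.153
top spatula 0.72 c [0.205 0.312] yaw -0.333 size 0.072 0.157
top fork 0.57 c [ 0.696 -0.131] yaw -0.056 size 0.103 0.035
[{'centre': [0.4864, 0.3118, 0.0058], 'conf': 0.64}]
[{'centre': [0.4845, 0.3087, 0.0077], 'conf': 0.96}, {'centre': [0.6619, 0.1127, 0.0725], 'conf': 0.63}]
```

View pics/box.png

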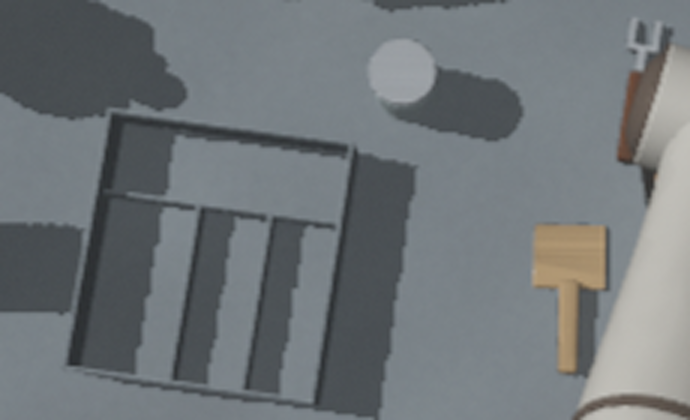

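The lid is on the mat. In the crop the wide compartment is at left (75-190, 200-370), i.e. +y, then two narrow ones, with the crosswise one on top. Jar still standing at (402,72). Next, the spatula, plus an overlay check of the box fit.

```bash
cat > fit.py <<'E'
from h import *
from scipy.optimize import minimize
def corners(c,a,x0,x1,y0,y1,z):
    R=np.array([[np.cos(a),-np.sin(a)],[np.sin(a),np.cos(a)]])
    return [[*(np.array(c)+R@p),z] for p in ([x0,y0],[x1,y0],[x1,y1],[x0,y1])]
SEG=[(-.134,.134,-.126,.126,.05),(-.130,.130,-.122,.122,.05)]
PAR=[(.05,.054,-.122,.122,.03),(-.13,.05,.022,.026,.03),(-.13,.05,-.052,-.048,.03)]
def draw(n,im,c,a,f):
    o=cv2.resize(im,None,fx=f,fy=f,interpolation=cv2.INTER_CUBIC)
    for s in SEG+PAR:
        p=np.array([proj(n,q) for q in corners(c,a,*s)]); cv2.polylines(o,[((p+.5)*f*16).astype(int)],True,(0,0,255),1,cv2.LINE_AA,4)
    return o
E
python3 - <<'E'
from fit import *
im=eyes.capture("top"); s=eyes.capture("side"); c,a=[.482,.302],-.105
o=draw("top",im,c,a,5)[115*5:235*5,100*5:220*5]; o=cv2.resize(o,(500,500))
p=cv2.resize(draw("side",s,c,a,5)[210*5:330*5,90*5:280*5],(300*190//120,300))
cv2.imwrite("pics/ov.png",o); cv2.imwrite("pics/ov2.png",p)
go(.443,-.0575,.08,.02)
E
```

```text
turn 1.8 shift [ 0.87 12.03  6.27]
```

View pics/ov.png

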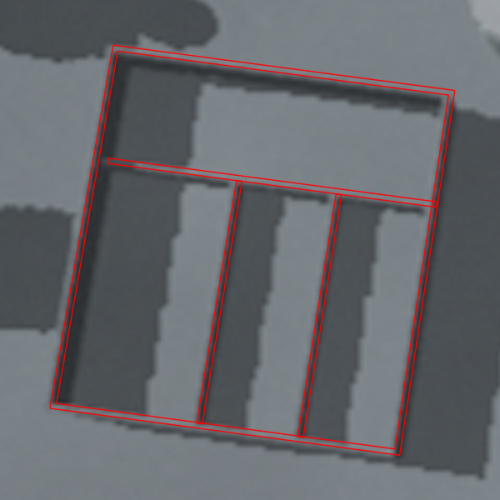

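The overlay fits the rim and partitions to about a millimetre. I go to the spatula.

Call:
jog_arm(increments=[[0.1,1,0,0.9],[0.1,1,0,0.9],[0.05,1,0,0],[0.05,1,0,0],[0.05,1,0,0],[0.05,1,0,0],[0.05,1,0,0],[0.05,1,0,0],[0.05,1,0,0],[0.05,1,0.5,0]], grip=55)

```text
time_s: 19.3
tcp_pos: [0.4452, -0.0981, 0.3605]
ee_rot: [[-1.0, -0.02, 0.003], [-0.02, 1.0, -0.0], [-0.003, -0.0, -1.0]]
wrist_force: [0.5, 0.1, -0.3]
gripper_width: 0.631
gripper_force: 0.0
```

Call:
jog_arm(increments=[[0.05,1,0.8,0],[0.05,1,0.8,0],[0,0,0.9,0],[0,0,0.9,0],[0,0,0.9,0],[0,0,0.9,0],[0,0,0,0]])

```text
time_s: 20.0
tcp_pos: [0.4413, -0.059, 0.2536]
ee_rot: [[-1.0, -0.02, -0.006], [-0.02, 1.0, -0.001], [0.006, -0.001, -1.0]]
wrist_force: [-0.1, -0.1, 0.7]
gripper_width: 0.638
gripper_force: 0.0
```

```bash
python3 -c "
from h import *
eyes.capture('top'); rects('top','spatula',.01); rects('top','fork',.014)
go(.443,-.0575,.021,.02)"
```

```text
top spatula 0.86 c [0.202 0.309] yaw -0.425 size 0.07 0.15
top spatula 0.67 c [ 0.176 -0.311] yaw -0.096 size 0.071 0.153
top fork 0.75 c [ 0.671 -0.126] yaw -0.094 size 0.156 0.032
turn 0.0 shift [-0.02  0.07  3.59]
```

Call:
jog_arm(increments=[[0,0.07,0.7,0],[0,0,0.8,0],[0,0,0.8,0],[0,0,0.6,0],[0,0,0.4,0],[0,0,0.25,0],[0,0,0,0]])

```text
time_s: 20.85
tcp_pos: [0.4423, -0.0575, 0.1848]
ee_rot: [[-1.0, -0.02, -0.0], [-0.02, 1.0, -0.0], [0.0, -0.0, -1.0]]
wrist_force: [-0.2, 0.2, 0.6]
gripper_width: 0.628
gripper_force: 0.0
```

Call:
jog_arm(increments=[[0,0,0,0],[0,0,0,0],[0,0,0,0],[0,0,0,0],[0,0,0,0],[0,0,0,0],[0,0,0,0],[0,0,0,0]], grip=5)

```text
time_s: 21.65
tcp_pos: [0.4421, -0.0575, 0.1849]
ee_rot: [[-1.0, -0.02, 0.0], [-0.02, 1.0, -0.0], [-0.0, -0.0, -1.0]]
wrist_force: [-0.3, -1.1, 2.4]
gripper_width: 0.225
gripper_force: 29.8
```

Call:
jog_arm(increments=[[0,0,-0.4,0],[0,0,-0.6,0],[0,0,-0.8,0],[0,0,-0.8,0],[0,0,-0.8,0],[0,0,-0.8,0],[0,0,-0.8,0],[0,0,-0.4,0],[0,0,0,0]])

```text
time_s: 22.55
tcp_pos: [0.4422, -0.0574, 0.2938]
ee_rot: [[-1.0, -0.02, 0.003], [-0.02, 1.0, 0.001], [-0.003, 0.001, -1.0]]
wrist_force: [-0.2, 0.2, -0.5]
gripper_width: 0.225
gripper_force: 29.8
```

```bash
python3 -c "
from h import *
im=eyes.capture('top'); s=eyes.capture('side')
cv2.imwrite('pics/sp.png',np.hstack([cv2.resize(im[130:250,210:330],None,fx=3,fy=3),cv2.resize(s[130:250,190:310],None,fx=3,fy=3)]))
rects('top','spatula',.1);rects('side','spatula',.1)
s=sense();print(s['tcp_pos'],s['gripper_width']);go(.450-.01,.380+.001,.1,-.105)"
```

```text
top spatula 0.91 c [0.206 0.289] yaw -0.427 size 0.069 0.143
top spatula 0.85 c [ 0.186 -0.292] yaw -0.082 size 0.072 0.145
top spatula 0.62 c [ 0.456 -0.28 ] yaw 0.162 size 0.266 0.253
top spatula 0.57 c [ 0.398 -0.057] yaw 0.024 size 0.038 0.017
side spatula 0.8 c [ 0.506 -0.079] yaw 0.01 size 0.072 0.083
side spatula 0.59 c [0.167 0.405] yaw 1.141 size 0.145 0.065
side spatula 0.24 c [0.578 0.025] yaw -0.076 size 0.14 0.048
[ 0.44176687 -0.05755332  0.29195258] 0.22593584873403538
turn 1.56 shift [ 2.39 21.8   1.42]
```

View pics/sp.png

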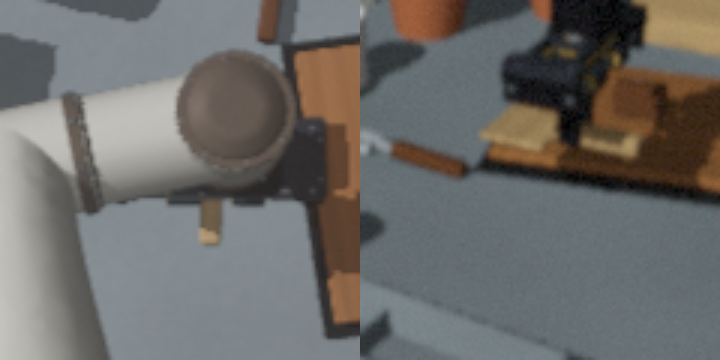

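Spatula held level. I carry it to the wide compartment.

Call:
jog_arm(increments=[[0,0,0,0.52],[0,0,0,0.52],[0,0,0,0.52],[0.06,0.6,0,0],[0.1,0.9,0,0],[0.1,0.9,0,0],[0.1,0.9,0,0],[0.1,0.9,0,0],[0.1,0.9,0,0],[0.1,0.9,0,0]])

```text
time_s: 23.75
tcp_pos: [0.4412, 0.0645, 0.2922]
ee_rot: [[-0.995, 0.103, -0.001], [0.103, 0.995, -0.0], [0.001, -0.001, -1.0]]
wrist_force: [-0.8, 0.3, -0.2]
gripper_width: 0.226
gripper_force: 29.8
```

Call:
jog_arm(increments=[[0.1,0.9,0,0],[0.1,0.9,0,0],[0.1,0.9,0,0],[0.1,0.9,0,0],[0.1,0.9,0,0],[0.1,0.9,0,0],[0.1,0.9,0,0],[0.1,0.9,0,0],[0.1,0.9,0,0],[0.1,0.9,0,0]])

```text
time_s: 24.75
tcp_pos: [0.4403, 0.2458, 0.2925]
ee_rot: [[-0.995, 0.104, -0.0], [0.104, 0.995, -0.0], [0.0, -0.0, -1.0]]
wrist_force: [0.1, -0.9, -1.0]
gripper_width: 0.228
gripper_force: 29.8
```

Call:
jog_arm(increments=[[0.1,0.9,0,0],[0.1,0.9,0,0],[0.1,0.9,0,0],[0.1,0.9,0,0],[0.1,0.9,0,0],[0.1,0.9,0,0],[0.1,0.9,0,0],[0.06,0.5,0,0],[0,0,0,0]])

```text
time_s: 25.65
tcp_pos: [0.4395, 0.3826, 0.2925]
ee_rot: [[-0.995, 0.103, 0.0], [0.103, 0.995, 0.0], [-0.0, 0.0, -1.0]]
wrist_force: [0.6, 0.4, -0.9]
gripper_width: 0.223
gripper_force: 29.8
```

```bash
python3 -c "
from h import *
s=sense();print(s['tcp_pos'],s['gripper_width'],s['gripper_force']);go(.450-.011,.380+.001,.0265,-.105)
s=eyes.capture('side'); cv2.imwrite('pics/sp2.png',cv2.resize(s[180:340,80:300],None,fx=3,fy=3))"
```

```text
[0.43953661 0.38261262 0.29252179] 0.22294430284297578 29.81081932783127
turn 0.02 shift [ 0.02 -0.08  5.13]
```

View pics/sp2.png

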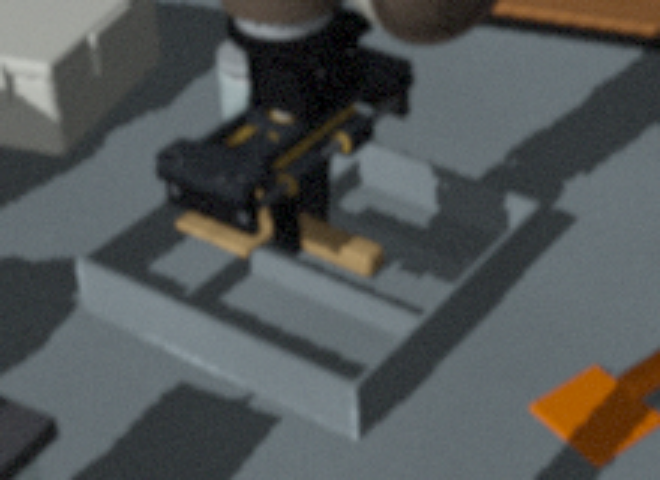

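The spatula hangs level above the wide compartment. Now lower and release with a small opening.

Call:
jog_arm(increments=[[0,-0.08,0.7,0],[0,0,0.8,0],[0,0,0.8,0],[0,0,0.8,0],[0,0,0.7,0],[0,0,0.5,0],[0,0,0.4,0],[0,0,0.3,0],[0,0,0.15,0],[0,0,0,0]])

```text
time_s: 26.7
tcp_pos: [0.4395, 0.3797, 0.1902]
ee_rot: [[-0.995, 0.104, 0.001], [0.104, 0.995, 0.001], [-0.0, 0.001, -1.0]]
wrist_force: [0.1, 0.1, -0.2]
gripper_width: 0.228
gripper_force: 29.8
```

Call:
jog_arm(increments=[[0,0,0,0],[0,0,0,0],[0,0,0,0],[0,0,0,0],[0,0,0,0]], grip=38)

```text
time_s: 27.2
tcp_pos: [0.4394, 0.3796, 0.1898]
ee_rot: [[-0.995, 0.105, 0.0], [0.105, 0.995, 0.0], [-0.0, 0.0, -1.0]]
wrist_force: [0.5, 1.1, 1.1]
gripper_width: 0.43
gripper_force: 0.0
```

Call:
jog_arm(increments=[[0,0,-0.4,0],[0,0,-0.8,0],[0,0,-1,0],[0,0,-1,0],[0,0,-1,0],[0,0,-1,0],[0,0,-1,0],[0,0,-1,0],[0,-1,0,0],[0,-1,0,0]])

```text
time_s: 28.2
tcp_pos: [0.4351, 0.3396, 0.3351]
ee_rot: [[-0.995, 0.104, 0.001], [0.104, 0.995, 0.002], [-0.001, 0.002, -1.0]]
wrist_force: [-0.3, -0.4, -0.5]
gripper_width: 0.438
gripper_force: 0.0
```

Call:
jog_arm(increments=[[0,-1,0,0],[0,-1,0,0],[0,-1,0,0],[0,-1,0,0],[0,-1,0,0],[0,-1,0,0],[0,-1,0,0],[0,-1,0,0],[0,-1,0,0],[0,-1,0,0]])

```text
time_s: 29.2
tcp_pos: [0.4141, 0.1393, 0.3338]
ee_rot: [[-0.995, 0.105, 0.0], [0.105, 0.995, 0.0], [-0.0, 0.0, -1.0]]
wrist_force: [0.6, -0.1, 0.1]
gripper_width: 0.436
gripper_force: 0.0
```

Call:
jog_arm(increments=[[-1,-1,0,0],[-1,-1,0,0],[-1,-1,0,0],[-1,-1,0,0],[-1,-1,0,0],[-1,-1,0,0],[0,-1,0,0],[0,-1,0,0],[0,-1,0,0],[0,0,0,0]])

```text
time_s: 30.2
tcp_pos: [0.5141, -0.0531, 0.3336]
ee_rot: [[-0.994, 0.108, -0.001], [0.108, 0.994, -0.0], [0.001, -0.0, -1.0]]
wrist_force: [-0.9, -0.1, -0.0]
gripper_width: 0.437
gripper_force: 0.0
```

```bash
python3 - <<'E'
from fit import *
print(sense()['tcp_pos'])
im=eyes.capture('top');rects('top','spatula',.012);rects('top','fork',.014);rects('top','lid',.026);rects('top','jar',.06)
eyes.capture('side');rects('side','fork',.014)
a=draw('top',im,[.482,.302],-.105,3)[330:700,290:950]
cv2.imwrite('pics/a.png',a)
E
```

```text
[ 0.51406634 -0.05305358  0.33355239]
top spatula 0.96 c [ 0.178 -0.311] yaw -0.095 size 0.073 0.154
top spatula 0.65 c [0.2   0.311] yaw 1.111 size 0.158 0.076
top spatula 0.64 c [0.45  0.379] yaw -0.139 size 0.154 0.075
top lid 0.66 c [0.449 0.375] yaw -0.139 size 0.15 0.075
top lid 0.56 c [ 0.466 -0.296] yaw 0.162 size 0.281 0.266
top jar 0.91 c [0.671 0.115] yaw 0.041 size 0.066 0.067
side fork 0.77 c [ 0.66  -0.118] yaw -0.109 size 0.149 0.047
side fork 0.56 c [0.495 0.285] yaw -0.109 size 0.319 0.31
side fork 0.48 c [ 0.47  -0.313] yaw 0.17 size 0.284 0.29
side fork 0.23 c [0.692 0.082] yaw -0.949 size 0.183 0.07
```

View pics/a.png

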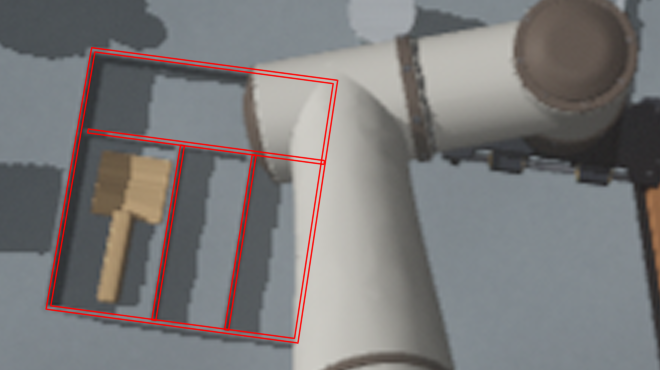

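The spatula lies centred in the wide compartment (crop 92-172, 152-303). Now the fork.

```bash
python3 -c "
from h import *
go(.657,-.125,.021,-.09)"
```

```text
turn -0.17 shift [-7.41 -3.09  7.46]
```

Call:
jog_arm(increments=[[-0.9,-0.4,0,-0.17],[-0.93,-0.38,0,0],[-0.93,-0.38,0,0],[-0.93,-0.38,0,0],[-0.93,-0.38,0,0],[-0.93,-0.39,0,0],[-0.93,-0.39,0,0],[-0.93,-0.39,0,0],[0,0,0,0]], grip=55)

```text
time_s: 31.45
tcp_pos: [0.6583, -0.1262, 0.3328]
ee_rot: [[-0.996, 0.091, 0.0], [0.091, 0.996, -0.0], [-0.0, -0.0, -1.0]]
wrist_force: [-1.0, 0.1, -0.3]
gripper_width: 0.631
gripper_force: 0.0
```

```bash
python3 - <<'E'
from h import *
im=eyes.capture('top');rects('top','fork',.014); s=eyes.capture('side');rects('side','fork',.014)
go(.657,-.125,.021,-.09)
cv2.imwrite('pics/f.png',np.hstack([cv2.resize(im[80:180,250:350],None,fx=4,fy=4),cv2.resize(s[130:230,150:250],None,fx=4,fy=4)]))
E
```

```text
top fork 0.69 c [ 0.646 -0.12 ] yaw -0.144 size 0.099 0.02
side fork 0.76 c [ 0.661 -0.118] yaw -0.065 size 0.144 0.042
turn -0.01 shift [-0.04  0.02  7.46]
```

View pics/f.png

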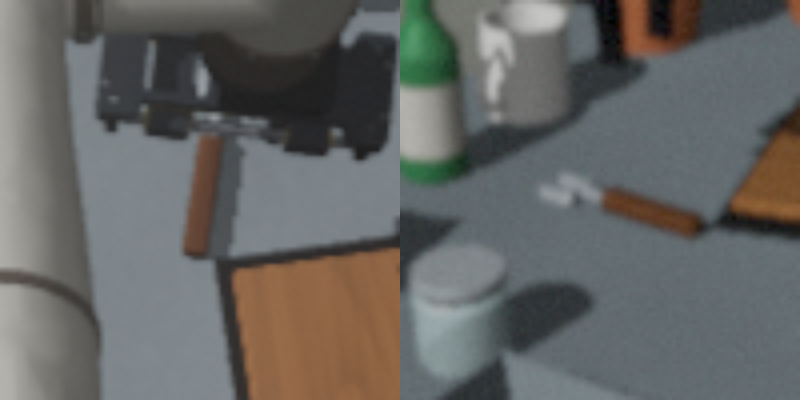

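The fork is unmoved, with its handle under the gripper at (205,195) in the left crop. Descend and grip.

Call:
jog_arm(increments=[[0,0,0.8,0],[0,0,1,0],[0,0,1,0],[0,0,1,0],[0,0,1,0],[0,0,0.9,0],[0,0,0.8,0],[0,0,0.5,0],[0,0,0.3,0],[0,0,0.15,0]])

```text
time_s: 32.65
tcp_pos: [0.6566, -0.1257, 0.1848]
ee_rot: [[-0.996, 0.091, 0.0], [0.091, 0.996, -0.0], [-0.0, -0.0, -1.0]]
wrist_force: [-0.0, 0.4, -0.6]
gripper_width: 0.634
gripper_force: 0.0
```

Call:
jog_arm(increments=[[0,0,0,0],[0,0,0,0],[0,0,0,0],[0,0,0,0],[0,0,0,0],[0,0,0,0],[0,0,0,0],[0,0,0,0]], grip=5)

```text
time_s: 33.45
tcp_pos: [0.6568, -0.1258, 0.1851]
ee_rot: [[-0.996, 0.091, 0.001], [0.091, 0.996, -0.0], [-0.001, 0.0, -1.0]]
wrist_force: [-1.2, 2.0, 2.2]
gripper_width: 0.221
gripper_force: 29.8
```

Call:
jog_arm(increments=[[0,0,-0.4,0],[0,0,-0.6,0],[0,0,-0.8,0],[0,0,-0.8,0],[0,0,-0.8,0],[0,0,-0.8,0],[0,0,-0.8,0],[0,0,-0.8,0],[0,0,-0.8,0],[0,0,0,0]])

```text
time_s: 34.45
tcp_pos: [0.6571, -0.1262, 0.3204]
ee_rot: [[-0.996, 0.091, 0.006], [0.091, 0.996, -0.001], [-0.006, -0.0, -1.0]]
wrist_force: [-0.3, -0.4, -1.9]
gripper_width: 0.223
gripper_force: 29.8
```

```bash
python3 - <<'E'
from h import *
eyes.capture('side'); 
s=sense();z=s['tcp_pos'][2]-.164-.021+.014; print(z,s['tcp_pos'],s['gripper_width']);rects('side','fork',z)
go(.4408-.0149,.2933+.0016,.12,-.105)
E
```

```text
0.14756360273139207 [ 0.65669603 -0.12606282  0.3185636 ] 0.22814834991541133
side fork 0.61 c [ 0.623 -0.119] yaw 0.487 size 0.045 0.056
turn 0.17 shift [13.66 19.72  1.68]
```

Call:
jog_arm(increments=[[0.3,0.5,0,0.17],[0.6,0.9,0,0],[0.67,0.96,0,0],[0.67,0.96,0,0],[0.67,0.96,0,0],[0.67,0.96,0,0],[0.67,0.96,0,0],[0.67,0.96,0,0],[0.67,0.96,0,0],[0.67,0.96,0,0]])

```text
time_s: 35.55
tcp_pos: [0.5501, 0.0683, 0.3156]
ee_rot: [[-0.994, 0.105, -0.002], [0.105, 0.994, -0.001], [0.002, -0.001, -1.0]]
wrist_force: [0.4, 1.0, 0.1]
gripper_width: 0.223
gripper_force: 29.8
```

Call:
jog_arm(increments=[[0.67,0.96,0,0],[0.67,0.96,0,0],[0.67,0.96,0,0],[0.67,0.96,0,0],[0.67,0.96,0,0],[0.67,0.96,0,0],[0.67,0.96,0,0],[0.67,0.96,0,0],[0.67,0.96,0,0],[0.67,0.96,0,0]])

```text
time_s: 36.55
tcp_pos: [0.437, 0.2731, 0.3157]
ee_rot: [[-0.994, 0.105, -0.002], [0.105, 0.994, -0.001], [0.001, -0.002, -1.0]]
wrist_force: [1.4, 0.7, -1.6]
gripper_width: 0.227
gripper_force: 29.8
```

Call:
jog_arm(increments=[[0.6,0.6,0,0],[0.1,0.1,0.6,0],[0,0,0.6,0],[0,0,0,0]])

```text
time_s: 36.95
tcp_pos: [0.4248, 0.2868, 0.2899]
ee_rot: [[-0.994, 0.106, -0.004], [0.106, 0.994, -0.005], [0.004, -0.005, -1.0]]
wrist_force: [0.7, 0.6, -0.5]
gripper_width: 0.228
gripper_force: 29.8
```

```bash
python3 - <<'E'
from h import *
im=eyes.capture('side'); 
s=sense(); print(s['tcp_pos'],s['gripper_width'])
go(.4408-.0149,.2933+.0016,.0265,-.105)
cv2.imwrite('pics/f2.png',cv2.resize(im[180:340,80:300],None,fx=3,fy=3))
E
```

```text
[0.42531984 0.28706674 0.29096027] 0.23029604289937375
turn -0.01 shift [0.01 0.39 5.05]
```

View pics/f2.png

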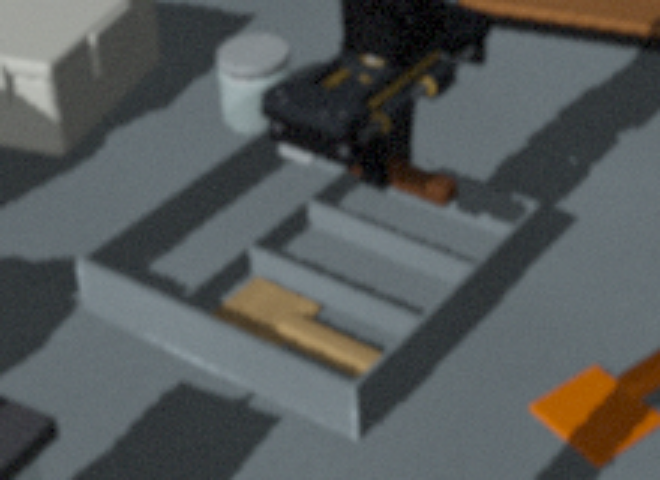

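The spatula is flat in its compartment, and the fork is level above the box at (360-455, 150-200). I lower it into the middle compartment.

Call:
jog_arm(increments=[[0,0.39,0.5,0],[0,0,0.8,0],[0,0,0.8,0],[0,0,0.8,0],[0,0,0.8,0],[0,0,0.5,0],[0,0,0.4,0],[0,0,0.3,0],[0,0,0.15,0],[0,0,0,0]])

```text
time_s: 38.0
tcp_pos: [0.4262, 0.2959, 0.1916]
ee_rot: [[-0.995, 0.105, 0.0], [0.105, 0.995, -0.0], [-0.0, -0.0, -1.0]]
wrist_force: [0.6, -0.3, 0.0]
gripper_width: 0.225
gripper_force: 29.8
```

Call:
jog_arm(increments=[[0,0,0,0],[0,0,0,0],[0,0,0,0],[0,0,0,0]], grip=30)

```text
time_s: 38.4
tcp_pos: [0.4262, 0.2959, 0.1921]
ee_rot: [[-0.995, 0.105, 0.001], [0.105, 0.995, 0.001], [-0.0, 0.001, -1.0]]
wrist_force: [-0.9, -0.5, -0.3]
gripper_width: 0.341
gripper_force: 0.0
```

Call:
jog_arm(increments=[[0,0,-0.4,0],[0,0,-0.8,0],[0,0,-1,0],[0,0,-1,0],[0,0,-1,0],[0,0,-1,0],[0,0,-1,0],[0,0,-1,0],[0,0,-1,0],[0,0,-1,0]])

```text
time_s: 39.4
tcp_pos: [0.4259, 0.2955, 0.3773]
ee_rot: [[-0.995, 0.105, 0.0], [0.105, 0.995, 0.001], [-0.0, 0.001, -1.0]]
wrist_force: [0.2, 0.2, 0.9]
gripper_width: 0.342
gripper_force: 0.0
```

```bash
python3 -c "
from h import *
go(.4654,-.2979,.2136-.164,.164)"
```

```text
turn -3.36 shift [  2.9  -29.59   8.21]
```

Call:
jog_arm(increments=[[0,0,0,-0.84],[0,0,0,-0.84],[0,0,0,-0.84],[0,0,0,-0.84],[0.1,-0.99,0,0],[0.1,-0.99,0,0],[0.1,-0.99,0,0],[0.1,-0.99,0,0],[0.1,-0.99,0,0],[0.1,-0.99,0,0]], grip=65)

```text
time_s: 40.4
tcp_pos: [0.4333, 0.1743, 0.3761]
ee_rot: [[-0.987, -0.162, 0.0], [-0.162, 0.987, 0.0], [-0.0, 0.0, -1.0]]
wrist_force: [0.5, 0.3, 0.1]
gripper_width: 0.743
gripper_force: 0.0
```

Call:
jog_arm(increments=[[0.1,-0.99,0,0],[0.1,-0.99,0,0],[0.1,-0.99,0,0],[0.1,-0.99,0,0],[0.1,-0.99,0,0],[0.1,-0.99,0,0],[0.1,-0.99,0,0],[0.1,-0.99,0,0],[0.1,-0.99,0,0],[0.1,-0.99,0,0]])

```text
time_s: 41.4
tcp_pos: [0.4453, -0.024, 0.3761]
ee_rot: [[-0.987, -0.161, 0.0], [-0.161, 0.987, 0.0], [-0.0, 0.0, -1.0]]
wrist_force: [0.1, 0.3, 0.4]
gripper_width: 0.749
gripper_force: 0.0
```

Call:
jog_arm(increments=[[0.1,-0.99,0,0],[0.1,-0.99,0,0],[0.1,-0.99,0,0],[0.1,-0.99,0,0],[0.1,-0.99,0,0],[0.1,-0.99,0,0],[0.1,-0.99,0,0],[0.1,-0.99,0,0],[0.1,-0.99,0,0],[0.1,-0.99,0,0]])

```text
time_s: 42.4
tcp_pos: [0.4574, -0.2222, 0.3761]
ee_rot: [[-0.987, -0.161, -0.0], [-0.161, 0.987, 0.0], [0.0, 0.0, -1.0]]
wrist_force: [-0.7, -0.2, 0.2]
gripper_width: 0.749
gripper_force: 0.0
```

Call:
jog_arm(increments=[[0.1,-0.9,0,0],[0.1,-0.9,0,0],[0.1,-0.9,0,0],[0,-0.3,0,0],[0,0,0,0]])

```text
time_s: 42.9
tcp_pos: [0.4618, -0.2817, 0.3758]
ee_rot: [[-0.987, -0.161, -0.0], [-0.161, 0.987, 0.0], [0.0, 0.0, -1.0]]
wrist_force: [-0.2, 0.9, 0.1]
gripper_width: 0.751
gripper_force: 0.0
```

```bash
python3 - <<'E'
from fit import *
go(.4654,-.2979,.2136-.164,.164)
im=eyes.capture('top');rects('top','fork',.02);rects('top','spatula',.012);rects('top','lid',.026)
s=eyes.capture('side')
a=cv2.resize(draw('top',im,[.482,.302],-.105,3)[330:720,290:680],(400,400))
cv2.imwrite('pics/b.png',np.hstack([a,cv2.resize(s[200:330,80:290],(390,400))]))
E
```

```text
turn -0.03 shift [-0.04 -0.83  8.13]
top fork 0.51 c [0.443 0.293] yaw -0.141 size 0.154 0.033
top spatula 0.91 c [0.201 0.309] yaw -0.427 size 0.074 0.151
top spatula 0.69 c [ 0.179 -0.311] yaw -0.112 size 0.073 0.154
top lid 0.84 c [ 0.393 -0.331] yaw 0.075 size 0.144 0.228
top lid 0.55 c [0.419 0.295] yaw -0.11 size 0.096 0.021
top lid 0.39 c [ 0.324 -0.34 ] yaw -1.368 size 0.238 0.02
```

View pics/b.png

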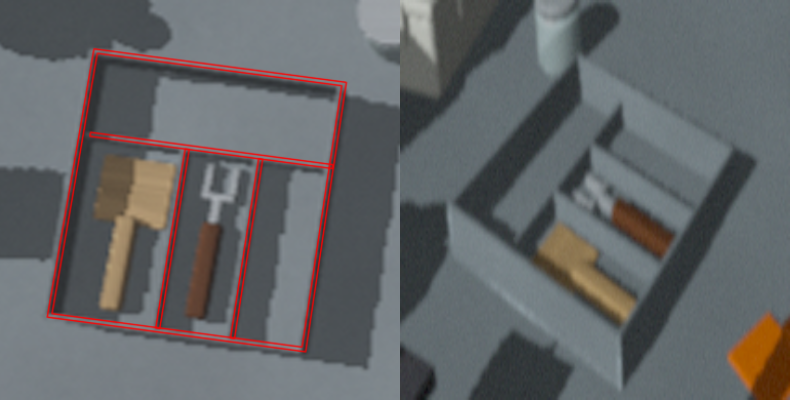

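Both tools lie flat and centred: the fork at (215,240) in the middle narrow compartment, the spatula at (130,230) in the wide one. Regrip the lid.

Call:
jog_arm(increments=[[-0.04,-0.83,0.3,-0.03],[0,0,0.9,0],[0,0,1,0],[0,0,1,0],[0,0,1,0],[0,0,1,0],[0,0,1,0],[0,0,1,0],[0,0,0.6,0],[0,0,0.3,0]])

```text
time_s: 44.15
tcp_pos: [0.4662, -0.2966, 0.2128]
ee_rot: [[-0.986, -0.166, -0.002], [-0.166, 0.986, 0.0], [0.002, 0.001, -1.0]]
wrist_force: [0.7, -0.4, -0.3]
gripper_width: 0.746
gripper_force: 0.0
```

Call:
jog_arm(increments=[[0,0,0,0],[0,0,0,0]])

```text
time_s: 44.35
tcp_pos: [0.4667, -0.297, 0.2145]
ee_rot: [[-0.986, -0.166, 0.001], [-0.166, 0.986, -0.001], [-0.001, -0.001, -1.0]]
wrist_force: [-0.2, -1.2, 1.3]
gripper_width: 0.746
gripper_force: 0.0
```

Call:
jog_arm(increments=[[0,0,0,0],[0,0,0,0],[0,0,0,0],[0,0,0,0],[0,0,0,0],[0,0,0,0],[0,0,0,0],[0,0,0,0]], grip=10)

```text
time_s: 45.15
tcp_pos: [0.4664, -0.2971, 0.2138]
ee_rot: [[-0.986, -0.165, 0.0], [-0.165, 0.986, -0.0], [-0.0, -0.0, -1.0]]
wrist_force: [0.0, 0.0, 0.3]
gripper_width: 0.294
gripper_force: 30.0
```

Call:
jog_arm(increments=[[0,0,-0.3,0],[0,0,-0.5,0],[0,0,-0.7,0],[0,0,-0.8,0],[0,0,-0.8,0],[0,0,-0.8,0],[0,0,-0.8,0],[0,0,-0.8,0],[0,0,-0.8,0],[0,0,-0.5,0]])

```text
time_s: 46.15
tcp_pos: [0.466, -0.2969, 0.3512]
ee_rot: [[-0.986, -0.166, 0.001], [-0.166, 0.986, -0.0], [-0.001, -0.0, -1.0]]
wrist_force: [0.3, -0.6, -4.9]
gripper_width: 0.298
gripper_force: 30.0
```

```bash
python3 -c "
from h import *
go(.4828,.3034,.2513-.164,-.103)"
```

```text
turn 3.37 shift [ 2.25 29.94  5.02]
```

Call:
jog_arm(increments=[[0,0,0,0.33],[0,0,0,0.34],[0,0,0,0.34],[0,0,0,0.34],[0,0,0,0.34],[0,0,0,0.34],[0,0,0,0.34],[0,0,0,0.34],[0,0,0,0.34],[0,0,0,0.33]])

```text
time_s: 47.15
tcp_pos: [0.4663, -0.297, 0.3498]
ee_rot: [[-0.994, 0.106, 0.0], [0.106, 0.994, -0.0], [-0.0, -0.0, -1.0]]
wrist_force: [-0.6, 0.4, -5.0]
gripper_width: 0.296
gripper_force: 30.0
```

Call:
jog_arm(increments=[[0.03,0.4,0,0],[0.05,0.6,0,0],[0.06,0.77,0,0],[0.06,0.77,0,0],[0.06,0.77,0,0],[0.06,0.77,0,0],[0.06,0.77,0,0],[0.06,0.77,0,0],[0.06,0.77,0,0],[0.06,0.77,0,0]])

```text
time_s: 48.15
tcp_pos: [0.4697, -0.1516, 0.3499]
ee_rot: [[-0.995, 0.103, 0.0], [0.103, 0.995, 0.0], [-0.0, 0.0, -1.0]]
wrist_force: [0.1, -0.0, -3.6]
gripper_width: 0.299
gripper_force: 30.0
```

Call:
jog_arm(increments=[[0.06,0.77,0,0],[0.06,0.77,0,0],[0.06,0.77,0,0],[0.06,0.77,0,0],[0.06,0.77,0,0],[0.06,0.77,0,0],[0.06,0.77,0,0],[0.06,0.77,0,0],[0.06,0.77,0,0],[0.06,0.77,0,0]])

```text
time_s: 49.15
tcp_pos: [0.4733, 0.0026, 0.35]
ee_rot: [[-0.995, 0.103, 0.0], [0.103, 0.995, 0.0], [-0.0, 0.0, -1.0]]
wrist_force: [-0.6, -0.1, -4.6]
gripper_width: 0.296
gripper_force: 30.0
```

Call:
jog_arm(increments=[[0.06,0.77,0,0],[0.06,0.77,0,0],[0.06,0.77,0,0],[0.06,0.77,0,0],[0.06,0.77,0,0],[0.06,0.77,0,0],[0.06,0.77,0,0],[0.06,0.77,0,0],[0.06,0.77,0,0],[0.06,0.77,0,0]])

```text
time_s: 50.15
tcp_pos: [0.4781, 0.1567, 0.3497]
ee_rot: [[-0.995, 0.104, -0.0], [0.104, 0.995, -0.0], [0.0, -0.0, -1.0]]
wrist_force: [-0.3, 0.2, -3.7]
gripper_width: 0.297
gripper_force: 30.0
```

Call:
jog_arm(increments=[[0.06,0.77,0,0],[0.06,0.77,0,0],[0.06,0.77,0,0],[0.06,0.77,0,0],[0.06,0.77,0,0],[0.06,0.77,0,0],[0.06,0.77,0,0],[0.06,0.5,0,0],[0,0.2,0,0],[0,0,0,0]])

```text
time_s: 51.15
tcp_pos: [0.4812, 0.278, 0.3496]
ee_rot: [[-0.995, 0.103, -0.0], [0.103, 0.995, -0.0], [0.0, -0.0, -1.0]]
wrist_force: [0.1, -0.8, -4.1]
gripper_width: 0.298
gripper_force: 30.0
```

```bash
python3 -c "
from h import *
s=sense();print(s['tcp_pos'],s['gripper_width'],s['wrist_force'],s['moment'])
go(.4832,.303,.2513-.164,-.102)
eyes.capture('top');eyes.capture('side');z=s['tcp_pos'][2]-.2013+.012
rects('top','lid',z);rects('side','lid',z)"
```

```text
[0.48118198 0.27802448 0.34959789] 0.29776146755944777 [ 0.12232503 -0.7672703  -4.14599348] [-0.05940891 -0.04710988 -0.00023161]
turn -0.02 shift [0.03 1.25 4.94]
top lid 0.68 c [0.482 0.278] yaw -0.104 size 0.284 0.267
side lid 0.6 c [0.476 0.281] yaw -0.115 size 0.287 0.278
```

Call:
jog_arm(increments=[[0.02,0.6,0,0],[0.01,0.65,0,0],[0,0,0.5,0],[0,0,0.8,0],[0,0,0.8,0],[0,0,0.8,0],[0,0,0.6,0],[0,0,0.5,0],[0,0,0,0]])

```text
time_s: 52.25
tcp_pos: [0.4829, 0.3022, 0.268]
ee_rot: [[-0.995, 0.104, -0.003], [0.104, 0.995, -0.003], [0.002, -0.003, -1.0]]
wrist_force: [0.2, -0.1, -5.5]
gripper_width: 0.299
gripper_force: 30.0
```

```bash
python3 -c "
from h import *
go(.4832,.303,.2513-.164,-.102);print(sense()['wrist_force'])"
```

```text
turn -0.03 shift [-0.01  0.04  0.86]
[ 0.22665835 -0.11962363 -5.46617019]
```

Call:
jog_arm(increments=[[0,0.04,0.2,0],[0,0,0.2,0],[0,0,0.15,0],[0,0,0.15,0],[0,0,0.1,0],[0,0,0,0],[0,0,0,0]])

```text
time_s: 52.95
tcp_pos: [0.4833, 0.3033, 0.2538]
ee_rot: [[-0.995, 0.104, 0.0], [0.104, 0.995, 0.0], [-0.0, 0.0, -1.0]]
wrist_force: [0.2, 0.3, -3.9]
gripper_width: 0.296
gripper_force: 30.0
```

Call:
jog_arm(increments=[[0,0,0.08,0],[0,0,0.08,0],[0,0,0,0],[0,0,0,0]])

```text
time_s: 53.35
tcp_pos: [0.4833, 0.3033, 0.2505]
ee_rot: [[-0.995, 0.104, -0.0], [0.104, 0.995, -0.0], [0.0, -0.0, -1.0]]
wrist_force: [0.5, -0.2, -4.4]
gripper_width: 0.295
gripper_force: 30.0
```

Call:
jog_arm(increments=[[0,0,0.04,0],[0,0,0,0],[0,0,0,0]])

```text
time_s: 53.65
tcp_pos: [0.4833, 0.3033, 0.2498]
ee_rot: [[-0.995, 0.104, 0.0], [0.104, 0.995, 0.0], [-0.0, 0.0, -1.0]]
wrist_force: [-0.1, 0.4, -4.4]
gripper_width: 0.298
gripper_force: 30.0
```

Just at the seat. A touch more, then release, rise and move clear.

Call:
jog_arm(increments=[[0,0,0.04,0],[0,0,0.03,0],[0,0,0,0],[0,0,0,0]])

```text
time_s: 54.05
tcp_pos: [0.4833, 0.3033, 0.2498]
ee_rot: [[-0.995, 0.103, 0.001], [0.103, 0.995, 0.0], [-0.001, 0.0, -1.0]]
wrist_force: [-4.2, -2.0, 4.7]
gripper_width: 0.294
gripper_force: 30.0
```

Call:
jog_arm(increments=[[0,0,0,0],[0,0,0,0],[0,0,0,0],[0,0,0,0],[0,0,0,0],[0,0,0,0]], grip=65)

```text
time_s: 54.65
tcp_pos: [0.4833, 0.3033, 0.2482]
ee_rot: [[-0.995, 0.104, -0.0], [0.104, 0.995, -0.0], [0.0, -0.0, -1.0]]
wrist_force: [0.8, 0.5, -0.5]
gripper_width: 0.718
gripper_force: 0.0
```

Call:
jog_arm(increments=[[0,0,-0.5,0],[0,0,-1,0],[0,0,-1,0],[0,0,-1,0],[0,0,-1,0],[0,0,-1,0],[0,0,-1,0],[0,-1,0,0],[0,-1,0,0],[0,-1,0,0]])

```text
time_s: 55.65
tcp_pos: [0.4763, 0.2414, 0.3775]
ee_rot: [[-0.995, 0.104, -0.002], [0.104, 0.995, -0.001], [0.002, -0.001, -1.0]]
wrist_force: [0.2, -0.7, -0.7]
gripper_width: 0.746
gripper_force: 0.0
```

Call:
jog_arm(increments=[[0,-1,0,0],[0,-1,0,0],[0,-1,0,0],[0,-1,0,0],[0,-1,0,0],[0,-1,0,0],[0,-1,0,0],[0,-1,0,0],[0,-1,0,0],[0,-1,0,0]])

```text
time_s: 56.65
tcp_pos: [0.4559, 0.043, 0.3783]
ee_rot: [[-0.995, 0.104, 0.0], [0.104, 0.995, 0.0], [-0.0, 0.0, -1.0]]
wrist_force: [0.3, 0.1, -0.0]
gripper_width: 0.75
gripper_force: 0.0
```

Call:
jog_arm(increments=[[0,-1,0,0],[0,-1,0,0],[0,-1,0,0],[0,-1,0,0],[0,-1,0,0],[0,-1,0,0],[0,-1,0,0],[0,-1,0,0],[0,-1,0,0],[0,0,0,0]])

```text
time_s: 57.65
tcp_pos: [0.4368, -0.1363, 0.3782]
ee_rot: [[-0.994, 0.107, -0.0], [0.107, 0.994, -0.0], [0.0, -0.0, -1.0]]
wrist_force: [0.9, 0.5, 0.2]
gripper_width: 0.748
gripper_force: 0.0
```

```bash
python3 - <<'E'
from fit import *
eyes.capture('top');eyes.capture('side')
for n in('top','side'):
    rects(n,'lid',.062);rects(n,'jar',.06)
    for k in('lid','jar','fork','spatula','brush','tongs'):
        for d in eyes.spot_in(n,k): print(n,k,np.round(d['centre'],3),round(d['conf'],2))
# change between first picture and now around the lid (side view is clear of the arm in both)
a=cv2.imread('pics/side0.png').astype(int); b=eyes.capture('side').astype(int)
print("side diff lid",np.abs(a-b)[210:340,95:270].mean(), (np.abs(a-b)[210:340,95:270].max(2)>40).sum())
E
```

```text
top lid 0.66 c [0.482 0.302] yaw -0.101 size 0.286 0.27
top jar 0.6 c [0.662 0.114] yaw 0.035 size 0.084 0.067
top lid [0.48  0.3   0.059] 0.9
top jar [0.661 0.109 0.073] 0.86
top spatula [ 0.182 -0.342  0.005] 0.83
top spatula [0.208 0.336 0.005] 0.66
side lid 0.78 c [0.479 0.308] yaw -0.098 size 0.289 0.273
side jar 0.62 c [0.651 0.138] yaw -0.948 size 0.166 0.068
side lid [0.464 0.332 0.064] 0.84
side lid [0.396 0.422 0.026] 0.42
side jar [0.658 0.139 0.058] 0.95
side spatula [ 0.176 -0.331  0.009] 0.87
side spatula [0.206 0.341 0.007] 0.62
side diff lid 6.3364688644688645 6
```

```bash
python3 -c "
from h import *
print(r.finish_job())"
```

```text
the job is handed in; nothing more can be done
None
```

The job is handed in at about 58 s: spatula in the wide compartment, fork in the middle narrow one (the only tools out), lid back in its starting position (side view matches the start), jar still standing; `finish_job` returned no verdict.

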